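# Load the lathe feeder's spring magazine

## Robot

A 6-joint arm with a two-finger parallel gripper is mounted at the origin on the work surface. World frame = base frame: x ahead of the robot, y to its left, z up, the work surface at z = 0. Lengths are in mm, angles in rad, forces in N, time in s.
With the tool pointing down it reaches from about 325 to 775 mm from the base axis. Payload 9.3 kg.
Tool frame: the origin (TCP) lies between the finger pads; the fingertips stand bot.tips_ahead ahead of it and the grasp point (between the pads) lies 11 mm behind it (bot.tips_ahead is the distance from the TCP to the fingertips, in mm); y points along the fingers, x is the direction in which the jaws open and shut, and the axes are right-handed (so a half turn about y gives the same grasp; the last joint's range is limited). The gripper opens to 85 mm and grips with 20 to 120 N. Pads are 22 mm wide; open, the fingers measure 114 mm over their backs; the gripper's body (76 mm by 85 mm) begins 54 mm behind the grasp point. The pads swing forward as they close: fully open they stand 13 mm farther back than shut.
Start: joints at [0.98, 0.259, 0.021, 1.334, 0, 1.418], TCP at [233.172, 498.124, 215.779] pointing down, gripper open.
Joint ranges: [-3.04, 3.04], [-0.91, 1.82], [-1.04, 1.36], [-1.92, 1.95], [-1.52, 1.45], [-3.14, 3.14]. Speed limits (rad/s): [2.22, 2.22, 2.79, 3.14, 3.14, 3.14].

## Interface

Orientations are given as a unit quaternion [w, x, y, z].
In Python, from cell import bot gives the robot as it stands.
- The arm moves only by the shell command python3 -m jog 'ROWS' [FORCE]. ROWS is JSON, a list that holds one entry, the list of rows, each a list of 7 numbers: the shift along the tool's x, y, z in m, then the turn, a rotation vector about the tool's x, y, z in degrees, then the opening, from -1 (shut) to 1 (fully open), so that 0 is half open. In form: [[[tx, ty, tz, wx, wy, wz, hand], ...]]. A call has 1 to 20 rows; each row is the pose to reach, as a shift and turn from the pose commanded when the call began, along the tool's axes at that moment; what a row does not reach only later rows make up. A row lasts 1/12 s, in which the tool goes at most 41.7 mm and 7.16 degrees, less where a joint would pass 70% of its speed; a pose out of reach is approached as far as the arm can. A call with a gripper value outside its range is refused whole. The fingers move at their own pace and stop on an object; FORCE is the grip in N (left out, the last holds). Time passes only in rows, so rows that repeat a pose let the fingers close. It gives the time, the measured TCP pose, the force and the opening at its end, in the units of the state.
- bot.read_state(): the state, without advancing time (a new reading comes with each control period).
- bot.get_image(name): name is "scene" or "top" or "wrist"; returns a dict with "color" (400x640x3 uint8, red, green, blue), "vertical_fov" (degrees; the focal length in pixels is half the picture's height over the tangent of half this angle, whatever the lens; pixels are square), "cx", "cy" (the principal point, pixels), "xyz" and "rotation" of the camera in the world; the wrist camera has in their place "hand_eye" (4x4, takes a point from camera to tool coordinates, whose origin is the TCP and whose axes are the tool frame's). Camera axes: x right, y down, z forward; pixel columns grow to the right and rows downward; lengths in mm; the calibration is good to about 2 mm. A picture is of the moment at which its call begins: read the wrist's pose just before it. There is no depth.
- bot.job_done(): hands the job in, once; it reports no verdict.
The state is a dict: "clock": time; "joint_positions": joint angles; "qvel": joint speeds; "joint_torque": joint torques, N m; "tool_pos": TCP position; "tcp_rot": TCP orientation; "force": force on the tool from outside, world axes, zero at the start; "torque": the same for the moment, N m; "gripper_width": finger opening in mm.
Only numpy, scipy, OpenCV 4.12 (cv2) and the standard library are available. Lean on these libraries where they do the work, as an engineer would, in place of code of your own. Each camera call takes 0.05 s, during which the arm holds its last target. There are 200 camera calls.

## Task

Load the two square wooden blanks into the spring magazine, the thick one first and the thin one on top of it: set each on the mouth and press it down against the spring until both catches snap in over it. Then push the keeper's crossbar over its dead point so that the keeper snaps down flat across the mouth, and leave everything else on the bench where it is.

Things in the scene. Friction and masses are not known exactly. Their poses are not given: they have to be found in the camera images.
- magazine: spring magazine fixed to the bench: square open-topped aluminium column on a grey plate 170 x 150 x 12 mm. Origin on the column's axis at bench level, z up, x from the keeper's hinge towards the column. Inside 59 mm square, walls 8 mm with a slot in each side, peaked tops (4 mm lead-in) 120 mm above the bench. Catch housings at +y and -y reach 68 mm from the axis, 8 mm below the wall tops
- mouth (a point): centre of the magazine's mouth, level with the wall tops (120 mm above the bench)
- follower (a joint): sprung steel plate 52 mm square in the column, travel down in m: 0 at the top (its face 25 mm below the wall tops), stop at 0.071. Pushes up with 2.7 N at 0, rising 1.1 N per 10 mm. One latched thick blank reads about 0.035, both blanks about 0.059
- pawl_left (a joint): catch on the magazine's +y side, m pushed outward: 0 sprung in, 0.011 at most. Nose 18 mm wide, standing 8 mm into the column (43 mm free between both noses); ramp from 5 to 20, flat underside 24 mm below the wall tops. A blank set on the mouth rests on both ramps, its underside about 10 mm below the wall tops; pressed on, it is caught once its top passes below the undersides
- pawl_right (a joint): catch on the -y side, the mirror image: 0 sprung in, grows outward. Each catch takes 1 to 2 N sideways to push out; pressing a blank home takes about 8 to 12 N for the first and 10 to 20 N for the second
- keeper (a joint): steel keeper arm on the magazine, rad: 0 open (leaning back 45 degrees from upright towards -x of the magazine), 2.356 closed (level, across the mouth). An over-centre spring holds it at either stop; dead point at 1.1; beyond that it snaps shut by itself. About 4 N at the crossbar starts it. Hinge axis along the magazine's y
- keeper_hinge (a point): the keeper's hinge axis: 60 mm to -x of the magazine's axis and 10 mm above the wall tops
- keeper_bar (a point): middle of the keeper's crossbar, a round bar 12 mm thick, 56 mm long along the magazine's y, at the arm's free end, 85 mm from the hinge; the arm is a flat bar 20 mm wide and 6 mm thick
- thick_center (a point): centre of the thick square blank of pale wood, 54 x 54 x 36 mm, 50 to 100 g, lying flat on the bench; its x and y lie along its sides
- thin_center (a point): centre of the thin square blank of pale wood, 54 x 54 x 24 mm, lying flat on the bench; its x and y lie along its sides
- wheel: bystander: round wooden wheel blank, diameter 62, 34 mm high, origin under its centre
- offcut: bystander: oblong wooden offcut 78 (x) x 42 (y) x 26 mm, origin under its centre
- wax_jar: bystander: jar, diameter 60, 65 mm high, origin under its centre
- faceplate: bystander: steel faceplate, diameter 80, 30 mm high, origin under its centre
- can_a: bystander: tall spray can behind on the left, diameter 54, 170 mm high, origin under its centre
- can_b: bystander: tall can behind on the right, diameter 66, 190 mm high, origin under its centre
- gouge: bystander: long-handled hand tool lying behind the magazine, 260 mm long, 25 mm high

How it is judged (in metres and radians):
On the way, in this order (a step that is already met when the one before it is completed fails the run):
1. the thick blank is latched in the column under both catches (z of thick_center in the frame of magazine below 0.0795 m and horizontal distance between thick_center and mouth below 0.007 m and value of joint each of pawl_left, pawl_right below 0.003 m), for 0.2 s.
2. the thin blank is latched on top of it (z of thin_center in the frame of magazine below 0.0855 m and z of thick_center in the frame of magazine below 0.0555 m and horizontal distance between thin_center and mouth below 0.007 m and value of joint each of pawl_left, pawl_right below 0.003 m), for 0.2 s.
3. the keeper is snapped shut across the mouth (value of joint keeper above 2.25 rad), for 0.2 s.
At the end, for the whole second after the job is handed in: Thin blank on thick one in the column under both catches, at rest: thin centre at most 85.5 mm and thick centre at most 55.5 mm above the bench, both within 7 mm of the column axis, thin one level within 0.12 rad; catches within 3 mm of fully in; keeper past 2.25 rad (all of step 2 and horizontal distance between thick_center and mouth below 0.007 m and angle between thin_center's own z axis and vertical below 0.12 rad and value of joint keeper above 2.25 rad and velocity of joint follower between -0.01 and 0.01 m/s); the robot touches nothing.
It fails at once if a bystander (wheel, offcut, jar, faceplate, cans or tool) is moved by more than 25 mm (distance of any of wheel, offcut, wax_jar, faceplate, can_a, can_b, gouge from where it was at the start of the episode above 0.025 m).
It also fails if it takes over 72 s, if anything falls off the work surface, if the arm or the gripper's body presses on something with over 40 N, if the wrist force passes 120 N, or if a joint passes its speed limit or range.

## Working session

There is one attempt and no reset: what is moved stays moved. The work goes in short steps, Python scripts to look and compute and a shell command to move; the robot and the scene stay as the last step left them, time stands still between calls to the robot, and variables do not carry over. Pictures are saved under pics/ and viewed, about 8 in all and at most 12, crops included, and the job is handed in when it is done.

```bash
ls; mkdir -p pics
python3 - <<'E'
from cell import bot
import cv2
print(bot.read_state(), bot.tips_ahead)
for n in ["scene","top","wrist"]:
    d=bot.get_image(n); cv2.imwrite(f"pics/{n}0.png",d["color"][...,::-1])
    print({k:v for k,v in d.items() if k!="color"})
E
```

```text
pics
{'clock': 0.0, 'joint_positions': array([9.80400453e-01, 2.59193491e-01, 2.07531522e-02, 1.33371182e+00,
       4.76198205e-05, 1.41820567e+00]), 'qvel': array([-0.00027362,  0.00013116,  0.00035154,  0.00085602,  0.00104549,
        0.00065129]), 'joint_torque': array([ 2.37932327e-03, -5.55646062e+01,  3.44528997e+01,  1.36189093e-02,
       -3.24025666e-05, -8.82348786e-06]), 'tool_pos': array([232.98693666, 497.87458225, 215.16209637]), 'tcp_rot': array([-0.59646994,  0.5968247 ,  0.37904315, -0.37993445]), 'force': array([-0.95402764, -0.61920258,  0.01621421]), 'torque': array([-0.00092022, -0.00487949,  0.02857407]), 'gripper_width': 85.38720727703874} 8.0
{'vertical_fov': 53.86987981523911, 'cx': 314.39002368540406, 'cy': 203.18918150126595, 'xyz': array([1078.42807   ,  850.61248341,  807.12010738]), 'rotation': array([-0.11030851,  0.23919139,  0.85561758, -0.4455761 ])}
{'vertical_fov': 53.72340045952306, 'cx': 319.53341422881374, 'cy': 205.90761529189797, 'xyz': array([ 511.44644082,   -6.88926926, 1256.87551601]), 'rotation': array([ 0.02801217, -0.70296101,  0.70974645, -0.03634716])}
{'vertical_fov': 67.35567002308872, 'cx': 317.97320142497176, 'cy': 201.569252864913, 'hand_eye': array([[ 9.99999175e-01,  7.50314130e-04,  1.04229764e-03,
        -2.98190003e-01],
       [-7.86956319e-04, -2.83371911e-01,  9.59009771e-01,
        -1.58546335e+02],
       [ 1.01491646e-03, -9.59009800e-01, -2.83371087e-01,
         7.24947463e+01],
       [ 0.00000000e+00,  0.00000000e+00,  0.00000000e+00,
         1.00000000e+00]])}
```

View pics/top0.png

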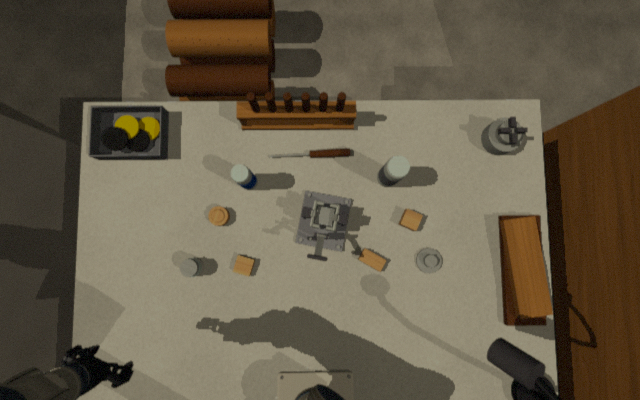

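View pics/scene0.png

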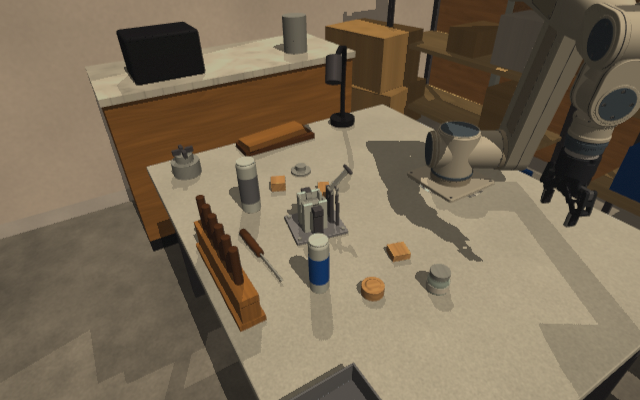

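```bash
cat > h.py <<'E'
import numpy as np, cv2
from cell import bot
from scipy.spatial.transform import Rotation as R
def rot(q): return R.from_quat(np.r_[q[1:],q[0]]).as_matrix()
def tool():
    s=bot.read_state(); return s["tool_pos"],rot(s["tcp_rot"])
class Cam:
    def __init__(s,n,save=None):
        p,T=tool(); d=bot.get_image(n); s.im=d["color"]; s.cx,s.cy=d["cx"],d["cy"]
        s.f=200/np.tan(np.radians(d["vertical_fov"])/2)
        if n=="wrist":
            H=np.array(d["hand_eye"]); s.o=p+T@H[:3,3]; s.M=T@H[:3,:3]
        else: s.o=np.array(d["xyz"]); s.M=rot(d["rotation"])
        if save: cv2.imwrite(f"pics/{save}.png",s.im[...,::-1])
    def ray(s,u): u=np.atleast_2d(u).astype(float); return np.c_[(u-[s.cx,s.cy])/s.f,np.ones(len(u))]@s.M.T
    def plane(s,u,z): r=s.ray(u); return s.o+r*((z-s.o[2])/r[:,2:])
    def pix(s,P): c=(np.atleast_2d(P)-s.o)@s.M; return c[:,:2]/c[:,2:]*s.f+[s.cx,s.cy]
def tri(c1,u1,c2,u2):
    A=[];b=[]
    for c,u in((c1,u1),(c2,u2)):
        r=c.ray(u)[0]; r/=np.linalg.norm(r); P=np.eye(3)-np.outer(r,r); A.append(P); b.append(P@c.o)
    x,res,_,_=np.linalg.lstsq(np.vstack(A),np.hstack(b),rcond=None); return x,np.sqrt(res)
E
python3 - <<'E'
from h import *
t=Cam("top"); s=Cam("scene")
print(rot(bot.read_state()["tcp_rot"]).round(3))
for n,u in dict(mag=(326,217),A=(411,218),B=(244,265),off=(372,260),wheel=(219,215)).items(): print(n,t.plane(u,30)[0].round())
a=cv2.resize(t.im[140:290,190:450],None,fx=3,fy=3,interpolation=cv2.INTER_CUBIC)
cv2.imwrite("pics/topc.png",a[...,::-1])
E
```

```text
[[ 0.424 -0.    -0.906]
 [ 0.906 -0.001  0.424]
 [-0.001 -1.     0.   ]]
mag [589. -42.  30.]
A [ 583. -307.   30.]
B [443. 212.  30.]
off [ 454. -182.   30.]
wheel [598. 290.  30.]
```

View pics/topc.png

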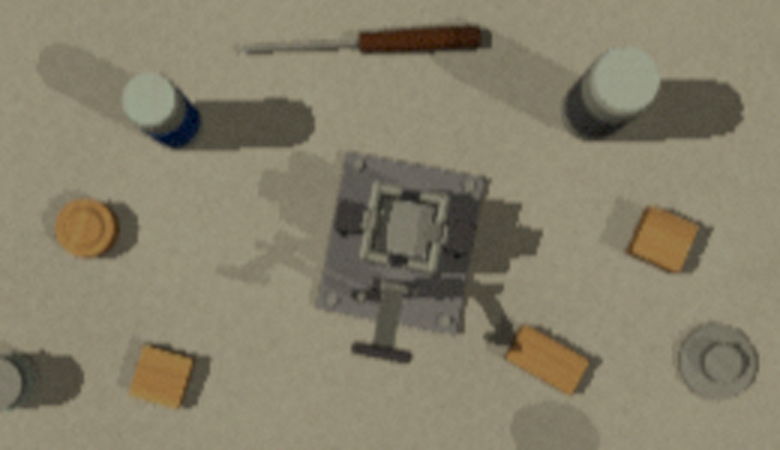

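```bash
python3 -m jog '[[[-0.18,0,-0.276,0,-15,0,1],[-0.18,0,-0.276,0,-15,0,1],[-0.18,0,-0.276,0,-15,0,1],[-0.18,0,-0.276,0,-15,0,1],[-0.18,0,-0.276,0,-15,0,1],[-0.18,0,-0.276,0,-15,0,1],[-0.18,0,-0.276,0,-15,0,1],[-0.18,0,-0.276,0,-15,0,1],[-0.18,0,-0.276,0,-15,0,1],[-0.18,0,-0.276,0,-15,0,1],[-0.18,0,-0.276,0,-15,0,1],[-0.18,0,-0.276,0,-15,0,1]]]'
python3 - <<'E'
from h import *
import pickle
c=Cam("wrist","w1"); pickle.dump(c,open("w1.pkl","wb"))
print(tool(), c.o)
E
```

```text
clock: 1.25
tool_pos: [406.2, 218.9, 215.8]
tcp_rot: [0.542, -0.542, -0.454, 0.454]
force: [-0.3, 0.3, 0.1]
gripper_width: 85.6
(array([406.14058581, 219.17699396, 215.78793027]), array([[ 1.73249563e-01, -1.38075377e-04, -9.84877947e-01],
       [ 9.84877938e-01,  2.18422399e-04,  1.73249531e-01],
       [ 1.91197909e-04, -9.99999967e-01,  1.73828978e-04]])) [334.80814931 231.38159124 374.34645572]
```

View pics/w1.png

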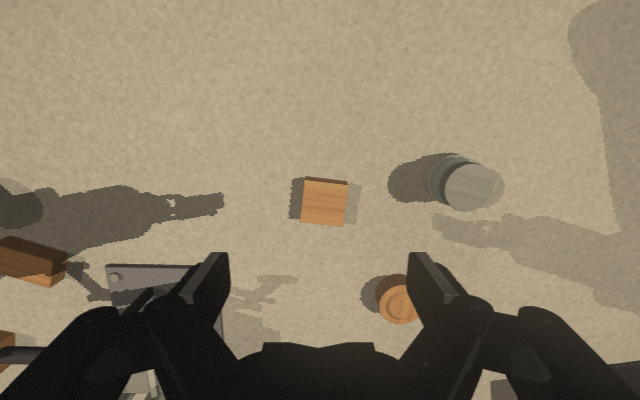

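```bash
python3 -m jog '[[[0.1,0.05,0,0,0,0,1],[0.1,0.05,0,0,0,0,1],[0.1,0.05,0,0,0,0,1],[0.1,0.05,0,0,0,0,1],[0.1,0.05,0,0,0,0,1]]]'
cat >> h.py <<'E'
def tops(c,lo=150,amin=300):
    """lit wooden top faces: list of (centre, 4 corners) in pixels"""
    hsv=cv2.cvtColor(c.im,cv2.COLOR_RGB2HSV)
    m=cv2.inRange(hsv,(8,90,lo),(22,255,255))
    m=cv2.morphologyEx(m,cv2.MORPH_CLOSE,np.ones((3,3)))
    out=[]
    for k in cv2.findContours(m,cv2.RETR_EXTERNAL,cv2.CHAIN_APPROX_NONE)[0]:
        if cv2.contourArea(k)<amin: continue
        q=cv2.approxPolyDP(k,0.08*cv2.arcLength(k,True),True)[:,0]
        r=cv2.minAreaRect(k); M=cv2.moments(k)
        out.append(((M["m10"]/M["m00"],M["m01"]/M["m00"]),q,cv2.boxPoints(r)))
    return out
E
python3 - <<'E'
from h import *
import pickle
a=pickle.load(open("w1.pkl","rb")); b=Cam("wrist","w2"); pickle.dump(b,open("w2.pkl","wb"))
for c in(a,b):
    for ctr,q,box in tops(c):
        print(np.round(ctr,1),q.tolist())
        for z in (24,36):
            P=c.plane(q,z)[:,:2]; print(z,np.linalg.norm(P-np.roll(P,1,0),axis=1).round(1),c.plane(ctr,z)[0].round(1))
    g=c.im[203,325]; print(g)
E
```

```text
clock: 1.72
tool_pos: [422.8, 318.5, 164.7]
tcp_rot: [0.541, -0.541, -0.455, 0.456]
force: [-0.2, 0.4, 0.6]
gripper_width: 85.8
[397.1 306. ] [[399, 285], [380, 311], [406, 323], [417, 316]]
24 [56.1 46.3 41.9 18.1] [600.9 293.9  24. ]
36 [54.1 44.7 40.4 17.5] [591.7 291.8  36. ]
[323.7 203. ] [[305, 180], [300, 221], [342, 226], [348, 185]]
24 [51.8 52.4 52.7 52.8] [439.7 220.3  24. ]
36 [50.  50.6 50.9 51. ] [436.1 220.6  36. ]
[185 133  86]
[325.8 329.2] [[301, 329], [313, 346], [352, 336], [331, 311]]
24 [43.3 28.3 49.  43.3] [595.6 298.1  24. ]
36 [41.5 27.1 47.  41.5] [585.8 299.5  36. ]
[231.2 220.4] [[204, 192], [253, 216], [203, 238], [252, 244], [256, 198]]
24 [53.6 55.4 60.9 52.9 52.3] [443.1 221.6  24. ]
36 [51.4 53.2 58.4 50.8 50.3] [439.4 226.   36. ]
[98 90 76]
```

```bash
python3 -m jog '[[[-0.04,-0.095,-0.02,0,0,0,1],[-0.04,-0.095,-0.02,0,0,0,1],[-0.04,-0.095,-0.02,0,0,0,1],[-0.314,-0.095,-0.164,0,0,0,1],[-0.314,-0.095,-0.164,0,0,0,1],[-0.314,-0.095,-0.164,0,0,0,1],[-0.314,-0.095,-0.164,0,0,0,1],[-0.314,-0.095,-0.164,0,0,0,1],[-0.314,-0.095,-0.164,0,0,0,1],[-0.314,-0.095,-0.164,0,0,0,1],[-0.314,-0.095,-0.164,0,0,0,1],[-0.314,-0.095,-0.164,0,0,0,1],[-0.314,-0.095,-0.164,0,0,0,1]]]'
python3 - <<'E'
from h import *
import pickle
b=Cam("wrist","w3"); pickle.dump(b,open("w3.pkl","wb")); print(b.o)
E
```

```text
clock: 2.85
tool_pos: [530.4, -22.6, 261.4]
tcp_rot: [-0.542, 0.543, 0.454, -0.453]
force: [0.0, -0.2, 1.2]
gripper_width: 85.4
[458.85846871  -9.7829285  419.94838645]
```

View pics/w3.png

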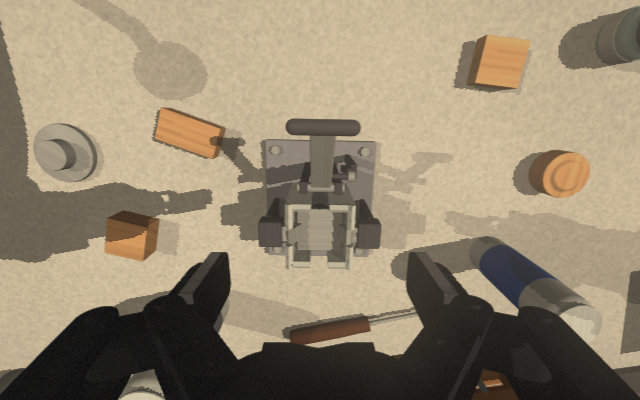

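Run:
```python
from h import *
import pickle
c=pickle.load(open("w3.pkl","rb"))
a=cv2.resize(c.im[110:285,240:400],None,fx=4.5,fy=4.5*0.75,interpolation=cv2.INTER_CUBIC)
a=cv2.resize(c.im[125:275,240:400],None,fx=4,fy=4,interpolation=cv2.INTER_CUBIC)
for i in range(0,160,20): cv2.putText(a,str(240+i),(i*4,10),0,.4,(255,0,0))
for i in range(0,150,20): cv2.putText(a,str(125+i),(0,i*4+4),0,.4,(255,0,0))
cv2.imwrite("pics/w3c.png",a[...,::-1])
for ctr,q,box in tops(c):
    print(np.round(ctr,1),q.tolist())
    for z in (24,36):
        P=c.plane(q,z)[:,:2]; print(z,np.linalg.norm(P-np.roll(P,1,0),axis=1).round(1),c.plane(ctr,z)[0].round(1))
```

```text
[127.9 247.2] [[146, 231], [105, 252], [143, 260]]
24 [47.  72.4 54.4] [ 593.4 -311.8   24. ]
36 [45.5 70.2 52.7] [ 589.3 -302.6   36. ]
[566.  174.8] [[582, 155], [551, 161], [547, 192], [584, 185]]
24 [42.5 39.9 42.6 49. ] [596.4 303.8  24. ]
36 [41.2 38.7 41.3 47.5] [592.2 294.3  36. ]
[185.7 132.6] [[160, 109], [155, 138], [212, 158], [219, 128]]
24 [75.8 37.8 75.7 40.6] [ 453.1 -181.6   24. ]
36 [73.5 36.6 73.4 39.3] [ 453.3 -176.4   36. ]
[502.3  60.9] [[487, 35], [475, 82], [517, 87], [530, 41]]
24 [52.5 52.2 53.1 51.5] [439.3 220.3  24. ]
36 [50.9 50.6 51.5 50. ] [439.9 213.3  36. ]
```

View pics/w3c.png

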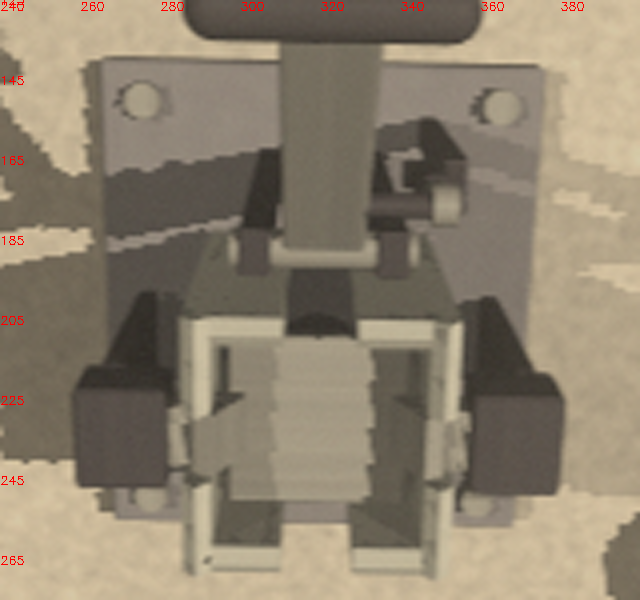

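Run:
```python
from h import *
import pickle
c=pickle.load(open("w3.pkl","rb"))
f=lambda L,z: c.plane(np.array(L)/4.+[240-.4,125-.4],z)[:,:2]
for n,L,z in [("wall",[(181,318),(463,318),(436,575),(186,574)],116),("house",[(75,387),(75,487),(563,494),(563,393)],112),("plate",[(103,58),(541,67)],12),("inner",[(214,341),(430,341),(424,547),(214,547)],116)]:
    P=f(L,z); print(n,P.round(1).tolist(),"mean",P.mean(0).round(1),"sides",np.linalg.norm(P-np.roll(P,1,0),axis=1).round(1))
    for i in range(len(P)):
        d=P[(i+1)%len(P)]-P[i]; print("  ang",np.degrees(np.arctan2(d[1],d[0])).round(1))
```

```text
wall [[544.1, -60.5], [557.3, 13.0], [631.2, -5.3], [618.4, -74.8]] mean [587.8 -31.9] sides [75.7 74.7 76.1 70.7]
  ang 79.8
  ang -13.9
  ang -100.5
  ang 169.1
house [[559.4, -93.7], [588.4, -100.7], [614.7, 33.5], [584.7, 37.1]] mean [586.8 -30.9] sides [133.3  29.8 136.7  30.2]
  ang -13.4
  ang 78.9
  ang 173.2
  ang -100.9
plate [[479.9, -84.7], [508.7, 58.9]] mean [494.3 -12.9] sides [146.4 146.4]
  ang 78.7
  ang -101.3
inner [[551.9, -53.2], [562.1, 3.4], [621.9, -7.4], [611.5, -65.4]] mean [586.9 -30.6] sides [60.8 57.5 60.8 58.9]
  ang 79.8
  ang -10.2
  ang -100.2
  ang 168.5
```

Run:
```python
from h import *
import pickle
c=Cam("top")
f=lambda L,z: c.plane(np.array(L)/3.+[190-.3,140-.3],z)[:,:2].round(1).tolist()
print("canb",f([(624,80)],190),"cana",f([(149,101)],170),"faceplate",f([(717,360)],30))
P=np.array(f([(651,206),(699,221),(677,272),(629,255)],36)); print("A",P,P.mean(0))
P=np.array(f([(514,327),(588,363),(571,394),(508,358)],26)); print("off",P,P.mean(0))
```

```text
canb [[715.8, -235.6]] cana [[703.4, 201.6]] faceplate [[453.4, -357.7]]
A [[ 612.7 -293. ]
 [ 596.7 -342.4]
 [ 544.1 -317.8]
 [ 562.1 -268.6]] [ 578.9  -305.45]
off [[ 489.2 -149.4]
 [ 451.5 -225.2]
 [ 420.1 -206.8]
 [ 457.5 -142.6]] [ 454.575 -181.   ]
```

```bash
python3 -m jog '[[[-0.15,0,-0.035,0,0,0,1],[-0.15,0,-0.035,0,0,0,1],[-0.15,0,-0.035,0,0,0,1],[-0.268,0.06,-0.062,0,10,0,1],[-0.268,0.06,-0.062,0,10,0,1],[-0.268,0.06,-0.062,0,10,0,1],[-0.268,0.06,-0.062,0,10,0,1],[-0.268,0.06,-0.062,0,10,0,1],[-0.268,0.06,-0.062,0,10,0,1],[-0.268,0.06,-0.062,0,10,0,1]]]'
python3 - <<'E'
from h import *
import pickle
b=Cam("wrist","w4"); pickle.dump(b,open("w4.pkl","wb")); print(b.o)
E
python3 -m jog '[[[-0.06,0.05,-0.01,0,0,0,1],[-0.06,0.05,-0.01,0,0,0,1],[-0.06,0.05,-0.01,0,0,0,1],[-0.06,0.05,-0.01,0,0,0,1]]]'
python3 - <<'E'
from h import *
import pickle
b=Cam("wrist","w5"); pickle.dump(b,open("w5.pkl","wb")); print(b.o)
a=pickle.load(open("w4.pkl","rb"))
C=[]
for c in (a,b):
    for ctr,q,box in tops(c):
        if abs(c.plane(ctr,30)[0]-[589,-303,30]).max()>40: continue
        print(np.round(ctr,1),q.tolist()); C.append(ctr)
        for z in (24,36):
            P=c.plane(q,z)[:,:2]; d=P-np.roll(P,1,0); print(z,np.linalg.norm(d,axis=1).round(1),np.degrees(np.arctan2(d[:,1],d[:,0])).round(1),c.plane(ctr,z)[0].round(1))
if len(C)==2: print(tri(a,C[0],b,C[1]))
i=np.vstack([cv2.resize(c.im[:260,150:550],None,fx=.99*1.15,fy=1.15) for c in(a,b)])
cv2.imwrite("pics/w45.png",i[...,::-1]); print(i.shape)
E
```

```text
clock: 3.78
tool_pos: [545.1, -294.7, 201.4]
tcp_rot: [-0.579, 0.579, 0.406, -0.405]
force: [-0.0, -0.3, 0.9]
gripper_width: 85.3
[ 476.86096683 -270.12866869  359.88914113]
clock: 4.17
tool_pos: [533.5, -354.9, 150.4]
tcp_rot: [0.58, -0.579, -0.405, 0.405]
force: [0.8, -0.1, 0.1]
gripper_width: 85.0
[ 465.46380674 -330.44381296  309.01352048]
[320.8 209.6] [[299, 186], [296, 230], [341, 233], [347, 190]]
24 [55.5 54.4 54.3 53.7] [-114.9  -24.8   65.9  153.9] [ 580.7 -303.9   24. ]
36 [53.5 52.5 52.3 51.8] [-114.9  -24.8   65.9  153.9] [ 577.  -302.7   36. ]
[384.5 216.5] [[361, 189], [354, 240], [406, 245], [416, 193]]
24 [54.3 54.3 54.3 55.8] [-114.3  -25.3   64.   154.6] [ 582.  -301.3   24. ]
36 [52.1 52.  52.  53.5] [-114.3  -25.3   64.   154.6] [ 577.1 -302.5   36. ]
(array([ 576.75097713, -302.63099457,   36.847749  ]), array([0.01225491]))
(598, 455, 3)
```

View pics/w45.png

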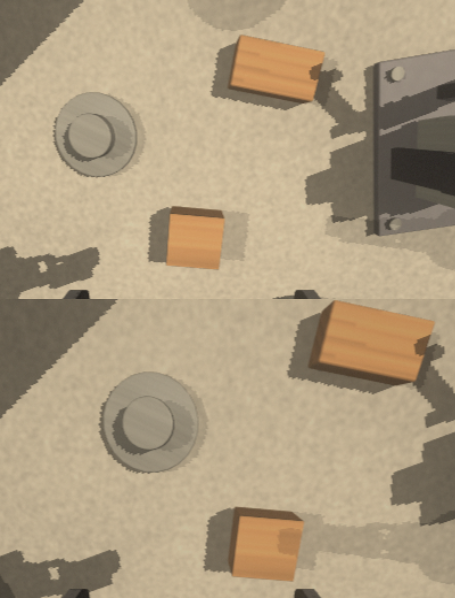

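```bash
python3 -m jog '[[[0.064,0.03,-0.023,0,5,0,1],[0.064,0.03,-0.023,0,5,0,1],[0.064,0.03,-0.023,0,5,0,1],[0.064,0.07,-0.023,0,5,0,1],[0.064,0.1,-0.023,0,5,0,1],[0.064,0.126,-0.023,0,5,0,1],[0.064,0.126,-0.023,0,5,0,1],[0.064,0.126,-0.023,0,5,0,1]]]'
python3 - <<'E'
from h import *
p,T=tool(); print(np.round(p,1),"yaw",np.degrees(np.arctan2(T[1,0],T[0,0])).round(2))
c=Cam("wrist","w6"); cv2.imwrite("pics/w6c.png",c.im[120:400,100:540][...,::-1])
E
```

```text
clock: 4.88
tool_pos: [577.7, -302.3, 25.7]
tcp_rot: [0.596, -0.596, -0.38, 0.38]
force: [-0.2, -0.3, 1.1]
gripper_width: 85.7
[ 577.7 -302.3   25.7] yaw 65.02
```

View pics/w6c.png

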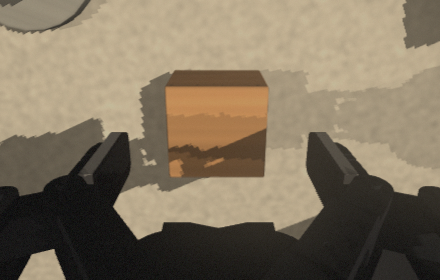

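```bash
python3 -m jog '[[[0,0,0,0,0,0,-1],[0,0,0,0,0,0,-1],[0,0,0,0,0,0,-1],[0,0,0,0,0,0,-1],[0,0,0,0,0,0,-1],[0,0,0,0,0,0,-1],[0,0,0,0,0,0,-1],[0,0,0,0,0,0,-1]]]' 40
python3 -c "
from cell import bot; print(bot.tips_ahead)"
python3 -m jog '[[[0,-0.03,0,0,0,0,-1],[0,-0.06,0,0,0,0,-1],[0,-0.1,0,0,0,0,-1],[0,-0.14,0,0,0,0,-1],[0,-0.18,0,0,0,0,-1],[0,-0.2,0,0,0,0,-1],[0,-0.2,0,0,-14,0,-1],[0,-0.2,0,0,-14,0,-1],[0,-0.2,0,0,-14,0,-1],[0,-0.2,0,0,-14,0,-1]]]'
python3 - <<'E'
from h import *
p,T=tool(); print(np.round(p,1),"yaw",np.degrees(np.arctan2(T[1,0],T[0,0])).round(2))
c=Cam("wrist","w7"); cv2.imwrite("pics/w7c.png",c.im[120:400,100:540][...,::-1])
d=T.T@(np.array([587,-31,220])-p); print(d.round(1))
E
```

```text
clock: 5.6
tool_pos: [577.3, -303.7, 24.7]
tcp_rot: [0.597, -0.597, -0.379, 0.379]
force: [0.4, -0.9, 0.8]
gripper_width: 0.3
8.0
clock: 6.43
tool_pos: [577.2, -303.6, 224.5]
tcp_rot: [0.547, -0.547, -0.448, 0.448]
force: [0.2, -0.1, 0.6]
gripper_width: 0.0
[ 577.2 -303.6  224.5] yaw 78.7
[269.2   4.6  43.8]
```

View pics/w7c.png

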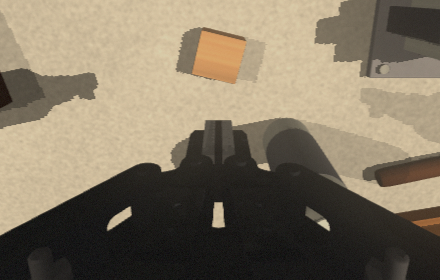

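```bash
cat >> h.py <<'E'
def rep(c,z,near,r=60):
    for ctr,q,box in tops(c):
        if np.abs(c.plane(ctr,z)[0,:2]-near).max()>r: continue
        P=c.plane(q,z)[:,:2]; d=P-np.roll(P,1,0); print(np.round(ctr,1),q.tolist(),np.linalg.norm(d,axis=1).round(1),np.degrees(np.arctan2(d[:,1],d[:,0])).round(1),c.plane(ctr,z)[0].round(1))
E
python3 - <<'E'
from h import *
c=Cam("wrist"); rep(c,36,[577,-302])
t=Cam("top"); s=Cam("scene")
for n,c in (("t",t),("s",s)):
    print(c.pix([[577,-303,36]]))
cv2.imwrite("pics/s8.png",cv2.resize(s.im[120:320,180:480],None,fx=2.5,fy=2.5)[...,::-1])
E
```

```text
[318.4 176.8] [[301, 151], [292, 193], [334, 203], [346, 161]] [53.2 51.2 51.9 52.5] [-113.8  -24.3   64.8  154.2] [ 576.8 -302.8   36. ]
[[410.27422945 219.80167069]]
[[278.17104998 178.80860997]]
```

Run:
```python
from h import *
s=Cam("scene"); p,T=tool()
for d in (-60,-30,-11,0,8,20): print(d,s.pix([p+T@[0,d,0]])[0].round(1))
u=s.pix([p+T@[0,8,0]])[0].astype(int)
g=s.im.max(2)[u[1]-30:u[1]+20,u[0]-22:u[0]+22]
for i,r in enumerate(g): print(u[1]-30+i,''.join('#' if v<45 else '+' if v<90 else '.' for v in r))
print(u[0]-22)
```

```text
-60 [272.3 115.8]
-30 [273.  124.2]
-11 [273.5 129.3]
0 [273.8 132.3]
8 [274.  134.4]
20 [274.3 137.5]
104 .............+#######++++#+.................
105 .............+########+++#+.................
106 ..............########+++++.................
107 ..............+#######+++++.................
108 ..............+#######+++++++...............
109 ..............+######+++..+++...............
110 ...............######+#+++##+...............
111 ...............#########+###+...............
112 ...............+############+...............
113 ...............+############+...............
114 ................+##########+................
115 ................+##########+................
116 ................+##########+................
117 .................+#########+................
118 .................+########+.................
119 ..................#######++.................
120 ..................++####+...................
121 ..................++####+...................
122 ..................++####+...................
123 ..................++#####...................
124 .............
[... 756 characters left out ...]
++########
140 +++++++++++++++++++++++++++++++++###########
141 ++...+++++++++++++++++++++++++##############
142 ++........+++++++++++++++++#################
143 ++.........+++++++++++++####################
144 +++.........+++++++++####################+++
145 ++++........+++++++##################+++++++
146 ++++..........++##################++++++++++
147 ++++.........+++##############+++++++++++...
148 ++++......+++++++#########++++++++++++......
149 ++++..++++++++++++#####++++++++++++.........
150 ++++++++++++++++++++........................
151 +###++++++++++++............................
152 ####++++++++................................
153 ####+++++...................................
251
```

```bash
python3 -m jog '[[[0,0.17,0,0,14,0,-1],[0,0.17,0,0,14,0,-1],[0,0.17,0,0,14,0,-1],[0,0.17,0,0,14,0,-1],[0,0.17,0,0,14,0,-1],[0,0.195,0,0,14,0,-1],[0,0.195,0,0,14,0,-1]]]'
python3 -m jog '[[[0,0.002,0,0,0,0,-1],[0,0.004,0,0,0,0,-1],[0,0.006,0,0,0,0,-1]]]'
python3 -m jog '[[[0,0.002,0,0,0,0,-1],[0,0.004,0,0,0,0,-1]]]'
```

```text
clock: 7.27
tool_pos: [576.2, -302.9, 27.4]
tcp_rot: [0.598, -0.595, -0.379, 0.38]
force: [-1.2, 0.8, -0.5]
gripper_width: -0.4
clock: 7.52
tool_pos: [578.3, -304.3, 25.9]
tcp_rot: [-0.596, 0.598, 0.38, -0.379]
force: [0.1, -0.6, 0.8]
gripper_width: -0.1
clock: 7.68
tool_pos: [577.8, -303.9, 20.8]
tcp_rot: [-0.596, 0.597, 0.38, -0.379]
force: [-1.0, -0.1, -0.6]
gripper_width: -0.3
```

```bash
python3 -m jog '[[[0,0.001,0,0,0,0,-1],[0,0.002,0,0,0,0,-1]]]'
python3 -m jog '[[[0,0.001,0,0,0,0,-1],[0,0.002,0,0,0,0,-1]]]'
```

```text
clock: 7.85
tool_pos: [577.8, -304.0, 20.5]
tcp_rot: [-0.596, 0.598, 0.38, -0.379]
force: [-7.6, 5.2, 27.7]
gripper_width: 0.1
clock: 8.02
tool_pos: [577.9, -304.0, 20.4]
tcp_rot: [-0.595, 0.598, 0.38, -0.379]
force: [-12.9, 8.1, 43.8]
gripper_width: -0.1
```

```bash
python3 -m jog '[[[0,-0.04,0,0,0,0,1],[0,-0.06,0,0,0,0,1],[0,-0.06,0,0,0,0,1],[0,-0.06,0,0,0,0,1],[0,-0.06,0,0,0,0,1],[0,-0.06,0,0,0,0,1],[0,-0.06,0,0,0,0,1],[0,-0.06,0,0,0,0,1]]]'
python3 -m jog '[[[0.001,0.03,0,0,0,0,1],[0.001,0.06,0,0,0,0,1],[0.001,0.082,0,0,0,0,1],[0.001,0.082,0,0,0,0,1],[0.001,0.082,0,0,0,0,-1],[0.001,0.082,0,0,0,0,-1],[0.001,0.082,0,0,0,0,-1],[0.001,0.082,0,0,0,0,-1],[0.001,0.082,0,0,0,0,-1],[0.001,0.082,0,0,0,0,-1],[0.001,0.082,0,0,0,0,-1]]]' 40
```

```text
clock: 8.68
tool_pos: [577.0, -303.3, 74.8]
tcp_rot: [0.597, -0.596, -0.379, 0.38]
force: [0.3, -0.5, -0.4]
gripper_width: 85.4
clock: 9.6
tool_pos: [578.7, -303.4, -4.3]
tcp_rot: [-0.596, 0.598, 0.38, -0.379]
force: [1.1, 0.4, 6.9]
gripper_width: 53.3
```

```bash
python3 -m jog '[[[0,-0.03,0,0,0,0,-1],[0,-0.07,0,0,0,0,-1],[0,-0.11,0,0,0,0,-1],[0,-0.15,0,0,0,0,-1],[0,-0.2,0,0,0,0,-1],[0,-0.2,0,0,-7,0,-1],[0,-0.2,0,0,-14.2,0,-1],[0,-0.2,0,0,-14.2,0,-1],[0,-0.2,0,0,-14.2,0,-1]]]'
python3 - <<'E'
from h import *
import pickle
p,T=tool(); print(np.round(p,1),"yaw",np.degrees(np.arctan2(T[1,0],T[0,0])).round(2))
d=T.T@(np.array([587,-31,196])-p); print(d.round(1))
c=Cam("wrist","w8"); pickle.dump(c,open("w8.pkl","wb"))
for ctr,q,box in tops(c):
    print(np.round(ctr,1),q.tolist()); P=c.plane(q,p[2]+40.5); print([(T.T@(x-p)).round(1).tolist() for x in P])
print(bot.read_state()["gripper_width"])
E
```

```text
clock: 10.35
tool_pos: [577.6, -302.6, 194.0]
tcp_rot: [-0.546, 0.546, 0.449, -0.449]
force: [0.5, -0.2, -1.3]
gripper_width: 53.3
[ 577.6 -302.6  194. ] yaw 78.9
[268.3  -2.   43. ]
[601.6 349.1] [[639, 341], [563, 353]]
[[152.8, -40.5, -31.4], [118.2, -40.5, -38.4]]
[317.8 243.2] [[255, 225], [258, 264], [380, 256], [381, 224]]
[[-26.5, -40.5, 27.4], [-26.2, -40.5, 9.2], [26.9, -40.5, 13.1], [26.4, -40.5, 27.9]]
[415.3  34.6] [[387, 0], [374, 44], [443, 70], [461, 29]]
[[23.5, -40.5, 109.6], [19.8, -40.5, 96.0], [45.3, -40.5, 87.5], [50.0, -40.5, 100.8]]
53.49720820898632
```

```bash
python3 -m jog '[[[0.15,-0.02,0,0,0,0,-1],[0.15,-0.02,0,0,0,0,-1],[0.15,-0.02,0,0,0,0,-1],[0.15,-0.02,0,0,0,0,-1],[0.15,-0.02,0,0,0,0,-1],[0.15,-0.02,0,0,0,0,-1],[0.15,-0.02,0,0,0,0,-1]]]'
python3 - <<'E'
from h import *
import pickle
p,T=tool(); print(np.round(p,1))
c=Cam("wrist","w9"); pickle.dump(c,open("w9.pkl","wb"))
u=c.pix([[587,-31,118]])[0].astype(int); print(u)
x0,y0=u[0]-80,u[1]-70; print(x0,y0)
a=cv2.resize(c.im[y0:y0+140,x0:x0+160],None,fx=4,fy=4,interpolation=cv2.INTER_CUBIC)
cv2.imwrite("pics/w9c.png",a[...,::-1])
E
```

```text
clock: 10.98
tool_pos: [605.9, -155.5, 213.1]
tcp_rot: [0.546, -0.545, -0.45, 0.45]
force: [0.6, -0.4, -0.8]
gripper_width: 53.2
[ 605.9 -155.5  213.1]
[459 150]
379 80
```

View pics/w9c.png

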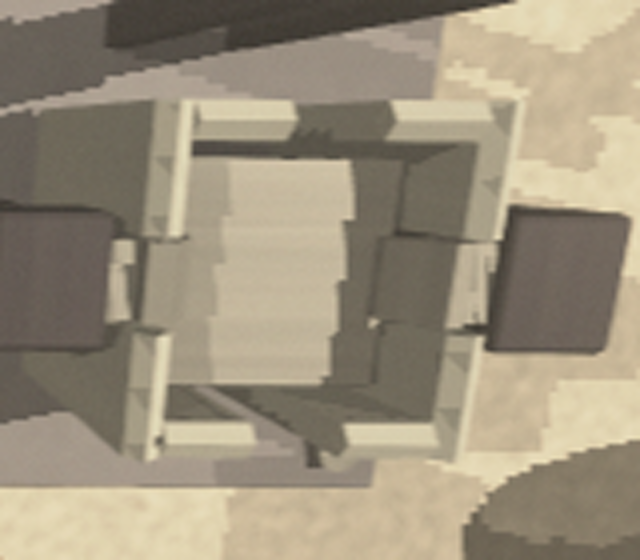

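Run:
```python
from h import *
import pickle
c=pickle.load(open("w9.pkl","rb"))
f=lambda L,z: c.plane(np.array(L)/4.+[379-.4,80-.4],z)[:,:2]
for n,L,z in [("outer",[(155,100),(523,98),(458,462),(123,458)],116),("ridge",[(184,100),(523,98),(460,460),(158,460)],120),("innerfoot",[(192,140),(476,140),(438,424),(168,424)],116)]:
    P=f(L,z); print(n,P.round(1).tolist(),"mean",P.mean(0).round(1),"sides",np.linalg.norm(P-np.roll(P,1,0),axis=1).round(1))
P=f([(617,215),(602,352)],112); print(P, "house +y outer mid",P.mean(0))
p,T=tool(); print((T.T@(np.array([587,-31,200])-p)).round(1))
```

```text
outer [[543.5, -61.3], [557.3, 12.0], [632.2, -3.0], [617.3, -75.6]] mean [587.6 -32. ] sides [75.1 74.6 76.5 74. ]
ridge [[544.5, -56.9], [556.9, 9.6], [630.3, -4.8], [617.9, -69.2]] mean [587.4 -30.3] sides [74.4 67.6 74.8 65.6]
innerfoot [[552.8, -54.6], [563.8, 2.5], [622.7, -7.1], [611.5, -65.1]] mean [587.7 -31.1] sides [59.7 58.1 59.7 59.1]
[[585.31741383  33.64219256]
 [614.51508349  30.6952567 ]] house +y outer mid [599.91624866  32.16872463]
[119.2  13.1  42.3]
```

```bash
python3 -m jog '[[[0.119,0,0.041,0,0,0,-1],[0.119,0,0.041,0,0,0,-1],[0.119,0,0.041,0,0,0,-1],[0.119,0,0.041,0,0,0,-1],[0.119,0.03,0.041,0,0,0,-1],[0.119,0.06,0.041,0,0,0,-1],[0.119,0.08,0.041,0,0,0,-1],[0.119,0.08,0.041,0,0,0,-1]]]'
python3 - <<'E'
from h import *
P=[];Y=[]
for i in range(6):
    p,T=tool(); P.append(p); Y.append(np.degrees(np.arctan2(T[1,0],T[0,0]))); bot.get_image("top")
P=np.array(P); print(P.mean(0).round(1),np.mean(Y).round(2),P.std(0).round(2))
d=T.T@(np.array([587.4,-31.2,110])-P.mean(0)); print(d.round(1))
E
```

```text
clock: 11.7
tool_pos: [585.9, -31.6, 129.3]
tcp_rot: [0.548, -0.544, -0.448, 0.451]
force: [0.6, -0.3, -0.5]
gripper_width: 53.5
[588.  -31.7 133.3] 79.01 [1.18 0.11 2.18]
[ 0.4 23.3  0.7]
```

```bash
python3 -m jog '[[[0,0.005,0,0,0,0,-1],[0,0.01,0,0,0,0,-1],[0,0.014,0,0,0,0,-1],[0,0.018,0,0,0,0,-1],[0,0.018,0,0,0,0,-1]]]'
python3 -m jog '[[[0,0.002,0,0,0,0,-1],[0,0.004,0,0,0,0,-1],[0,0.004,0,0,0,0,-1]]]'
```

```text
clock: 12.42
tool_pos: [587.8, -30.7, 114.7]
tcp_rot: [0.546, -0.545, -0.45, 0.451]
force: [0.4, 0.5, -1.5]
gripper_width: 53.5
clock: 12.67
tool_pos: [588.2, -30.8, 111.4]
tcp_rot: [0.545, -0.545, -0.45, 0.45]
force: [-0.9, -0.3, -0.9]
gripper_width: 53.3
```

```bash
python3 -m jog '[[[0,0.002,0,0,0,0,-1],[0,0.004,0,0,0,0,-1],[0,0.004,0,0,0,0,-1]]]'
python3 -m jog '[[[0,0.001,0,0,0,0,-1],[0,0.002,0,0,0,0,-1],[0,0.002,0,0,0,0,-1]]]'
```

```text
clock: 12.92
tool_pos: [588.2, -30.9, 107.5]
tcp_rot: [-0.545, 0.545, 0.45, -0.45]
force: [-0.0, -1.1, -0.7]
gripper_width: 53.6
clock: 13.17
tool_pos: [588.3, -30.9, 105.8]
tcp_rot: [-0.545, 0.545, 0.45, -0.45]
force: [0.1, -0.9, 0.4]
gripper_width: 52.9
```

```bash
python3 -m jog '[[[0,0.001,0,0,0,0,-1],[0,0.001,0,0,0,0,-1],[0,0.001,0,0,0,0,0.6],[0,0.001,0,0,0,0,0.6],[0,0.001,0,0,0,0,0.6],[0,0.001,0,0,0,0,1],[0,0.001,0,0,0,0,1],[0,-0.03,0,0,0,0,1],[0,-0.06,0,0,0,0,1],[0,-0.085,0,0,0,0,1],[0,-0.085,0,0,0,0,1],[0,-0.085,0,0,0,0,1]]]'
python3 - <<'E'
from h import *
import pickle
p,T=tool();print(p.round(1))
c=Cam("wrist","w10"); pickle.dump(c,open("w10.pkl","wb"))
for ctr,q,box in tops(c): print(np.round(ctr,1),q.tolist(),c.plane(q,146)[:,:2].round(1).tolist(),c.plane(ctr,146)[0].round(1))
cv2.imwrite("pics/w10c.png",cv2.resize(c.im[130:350,170:470],None,fx=2,fy=2)[...,::-1])
E
```

```text
clock: 14.17
tool_pos: [588.9, -30.9, 192.1]
tcp_rot: [-0.544, 0.546, 0.451, -0.45]
force: [-0.7, -0.0, -1.5]
gripper_width: 85.2
[588.9 -30.9 192.1]
[320.9 208.7] [[279, 179], [302, 248], [352, 247], [355, 179]] [[556.1, -52.1], [610.5, -47.1], [616.7, -10.3], [566.0, -0.2]] [582.9 -27.5 146. ]
[622. 130.] [[639, 98], [606, 117], [610, 155], [639, 153]] [[547.7, 187.9], [555.9, 167.9], [582.1, 172.6], [584.4, 191.9]] [566.5 179.1 146. ]
[145.7  78. ] [[112, 45], [108, 87], [181, 111], [189, 72]] [[454.8, -134.1], [477.2, -145.9], [499.9, -104.8], [478.4, -92.4]] [ 476.6 -120.4  146. ]
[548.6   4.5] [[517, 5], [570, 12], [574, 0]] [[479.6, 110.6], [489.3, 141.8], [483.3, 143.8]] [482.9 129.1 146. ]
```

```bash
python3 -m jog '[[[0,0,0.001,0,0,0,-1],[0,0,0.001,0,0,0,-1],[0,0,0.001,0,0,0,-1],[0,0,0.001,0,0,0,-1],[0,0,0.001,0,0,0,-1],[0,0,0.001,0,0,0,-1],[0,0.02,0.001,0,0,0,-1],[0,0.04,0.001,0,0,0,-1],[0,0.055,0.001,0,0,0,-1],[0,0.06,0.001,0,0,0,-1],[0,0.064,0.001,0,0,0,-1],[0,0.068,0.001,0,0,0,-1],[0,0.072,0.001,0,0,0,-1]]]'
python3 -m jog '[[[0,0.004,0,0,0,0,-1],[0,0.008,0,0,0,0,-1],[0,0.012,0,0,0,0,-1],[0,0.016,0,0,0,0,-1]]]'
```

```text
clock: 15.3
tool_pos: [588.1, -30.8, 119.8]
tcp_rot: [-0.545, 0.546, 0.451, -0.45]
force: [0.3, -0.6, 0.8]
gripper_width: 0.1
clock: 15.63
tool_pos: [587.9, -30.7, 102.9]
tcp_rot: [-0.545, 0.546, 0.451, -0.45]
force: [2.5, -0.7, 4.9]
gripper_width: 0.0
```

```bash
python3 -m jog '[[[0,0.004,0,0,0,0,-1],[0,0.008,0,0,0,0,-1],[0,0.012,0,0,0,0,-1]]]'
python3 -m jog '[[[0,0.004,0,0,0,0,-1],[0,0.008,0,0,0,0,-1]]]'
python3 -m jog '[[[0,0.002,0,0,0,0,-1],[0,0.004,0,0,0,0,-1]]]'
```

```text
clock: 15.88
tool_pos: [587.9, -30.7, 90.9]
tcp_rot: [-0.545, 0.546, 0.451, -0.45]
force: [1.9, 0.3, 6.0]
gripper_width: 0.0
clock: 16.05
tool_pos: [587.9, -30.7, 83.0]
tcp_rot: [-0.545, 0.546, 0.451, -0.45]
force: [1.4, 0.3, 7.7]
gripper_width: -0.1
clock: 16.22
tool_pos: [587.9, -30.7, 78.9]
tcp_rot: [-0.545, 0.546, 0.451, -0.45]
force: [1.7, 1.2, 5.7]
gripper_width: 0.1
```

```bash
python3 -m jog '[[[0,0.002,0,0,0,0,-1],[0,0.004,0,0,0,0,-1],[0,0.004,0,0,0,0,-1]]]'
python3 -m jog '[[[0,-0.01,0,0,0,0,-1],[0,-0.01,0,0,0,0,-1]]]'
python3 -m jog '[[[0,-0.02,0,0,0,0,-1],[0,-0.06,0,0,0,0,-1],[0,-0.1,0,0,0,0,-1],[0,-0.13,0,0,0,0,-1],[0,-0.13,0,0,0,0,-1]]]'
```

```text
clock: 16.47
tool_pos: [587.9, -30.7, 74.7]
tcp_rot: [-0.545, 0.545, 0.451, -0.45]
force: [2.2, -0.2, 5.4]
gripper_width: 0.0
clock: 16.63
tool_pos: [587.5, -30.7, 86.0]
tcp_rot: [-0.545, 0.545, 0.45, -0.45]
force: [-0.0, 0.5, 0.2]
gripper_width: 0.3
clock: 17.05
tool_pos: [588.8, -30.8, 221.2]
tcp_rot: [-0.543, 0.547, 0.452, -0.449]
force: [-0.0, -0.9, -0.1]
gripper_width: 0.2
```

```bash
python3 -m jog '[[[0.218,0,0.228,0,0,0,1],[0.218,0,0.228,0,0,0,1],[0.218,0,0.228,0,0,0,1],[0.218,0,0.228,0,0,0,1],[0.218,0,0.228,0,0,0,1],[0.218,0,0.228,0,0,0,1],[0.218,0,0.228,0,0,0,1],[0.218,0.06,0.228,0,0,0,1],[0.218,0.06,0.228,0,0,0,1],[0.218,0.06,0.228,0,0,0,1],[0.218,0.06,0.228,0,0,0,1]]]'
python3 - <<'E'
from h import *
import pickle
c=Cam("wrist","w11")
rep(c,24,[440,220]); p,T=tool()
print(p.round(1),np.degrees(np.arctan2(T[1,0],T[0,0])).round(2))
for n in("w1","w2","w3"): rep(pickle.load(open(n+".pkl","rb")),24,[440,220])
w=pickle.load(open("w1.pkl","rb")); print("jar top",w.plane([[470,187]],65))
E
```

```text
clock: 17.97
tool_pos: [403.6, 226.4, 154.5]
tcp_rot: [0.545, -0.545, -0.45, 0.452]
force: [0.7, -0.5, 1.0]
gripper_width: 85.2
[318.7 224.3] [[295, 198], [291, 246], [340, 251], [348, 204]] [53.6 52.6 51.9 52.3] [-107.5  -16.6   72.9  161.6] [440.1 220.2  24. ]
[404.9 226.3 155.5] 79.13
[323.7 203. ] [[305, 180], [300, 221], [342, 226], [348, 185]] [51.8 52.4 52.7 52.8] [-106.8  -17.5   72.8  163.5] [439.7 220.3  24. ]
[231.2 220.4] [[204, 192], [253, 216], [203, 238], [252, 244], [256, 198]] [53.6 55.4 60.9 52.9 52.3] [-106.6   52.1  -75.4   72.6  162.2] [443.1 221.6  24. ]
[502.3  60.9] [[487, 35], [475, 82], [517, 87], [530, 41]] [52.5 52.2 53.1 51.5] [-107.2  -17.3   73.6  163.4] [439.3 220.3  24. ]
jar top [[436.89722963 377.30800885  65.        ]]
```

```bash
python3 -m jog '[[[0.001,0.03,-0.036,0,6.2,0,1],[0.001,0.06,-0.036,0,6.2,0,1],[0.001,0.09,-0.036,0,6.2,0,1],[0.001,0.12,-0.036,0,6.2,0,1],[0.001,0.15,-0.036,0,6.2,0,1],[0.001,0.162,-0.036,0,6.2,0,1],[0.001,0.162,-0.036,0,6.2,0,1],[0.001,0.162,-0.036,0,6.2,0,1]]]'
python3 - <<'E'
from h import *
P=[]
for i in range(3): P.append(bot.read_state()["tool_pos"]); bot.get_image("top")
p,T=tool(); print(np.mean(P,0).round(1),np.degrees(np.arctan2(T[1,0],T[0,0])).round(2),bot.read_state()["force"])
E
```

```text
clock: 18.68
tool_pos: [441.5, 220.1, -6.4]
tcp_rot: [-0.569, 0.569, 0.42, -0.42]
force: [0.3, -0.4, -0.1]
gripper_width: 85.3
[441.8 220.4  -5.9] 72.88 [-0.18767048  0.12396534  1.01801034]
```

```bash
python3 -m jog '[[[0,0.001,0.001,0,0,0,1],[0,0.001,0.001,0,0,0,-1],[0,0.001,0.001,0,0,0,-1],[0,0.001,0.001,0,0,0,-1],[0,0.001,0.001,0,0,0,-1],[0,0.001,0.001,0,0,0,-1],[0,0.001,0.001,0,0,0,-1],[0,0.001,0.001,0,0,0,-1]]]' 40
python3 -m jog '[[[0,-0.03,0,0,0,0,-1],[0,-0.07,0,0,0,0,-1],[0,-0.11,0,0,0,0,-1],[0,-0.15,0,0,0,0,-1],[0,-0.2,0,0,0,0,-1],[0,-0.22,0,0,-6.2,0,-1],[0,-0.22,0,0,-6.2,0,-1],[0,-0.22,0,0,-6.2,0,-1]]]'
python3 - <<'E'
from h import *
p,T=tool(); print(np.round(p,1),"yaw",np.degrees(np.arctan2(T[1,0],T[0,0])).round(2))
print((T.T@(np.array([587.4,-31.2,214])-p)).round(1))
c=Cam("wrist","w12")
for ctr,q,box in tops(c):
    if abs(ctr[0]-318)<30: print(np.round(ctr,1),q.tolist()); P=c.plane(q,p[2]+31); print([(T.T@(x-p)).round(1).tolist() for x in P])
E
```

```text
clock: 19.5
tool_pos: [439.3, 221.1, -7.6]
tcp_rot: [-0.569, 0.569, 0.42, -0.42]
force: [-1.7, -0.4, 6.2]
gripper_width: 53.0
clock: 20.17
tool_pos: [439.8, 221.3, 213.4]
tcp_rot: [-0.545, 0.546, 0.452, -0.449]
force: [-0.4, -0.0, -1.3]
gripper_width: 53.0
[439.8 221.3 213.4] yaw 79.12
[-220.1   -0.4 -192.6]
[341.8 317.9] [[372, 309], [272, 322]]
[[26.8, -30.9, -20.7], [-23.1, -30.9, -28.4]]
[317.3 238.5] [[377, 222], [259, 222], [262, 257], [374, 253]]
[[26.7, -31.0, 25.2], [-26.7, -31.1, 25.2], [-26.2, -31.1, 7.8], [26.2, -31.0, 9.8]]
```

```bash
python3 -m jog '[[[-0.22,0,-0.191,0,0,0,-1],[-0.22,0,-0.191,0,0,0,-1],[-0.22,0,-0.191,0,0,0,-1],[-0.22,0,-0.191,0,0,0,-1],[-0.22,0,-0.191,0,0,0,-1],[-0.22,0,-0.191,0,0,0,-1],[-0.22,0,-0.191,0,0,0,-1],[-0.22,0,-0.191,0,0,0,-1],[-0.22,0,-0.191,0,0,0,-1],[-0.22,0.04,-0.191,0,0,0,-1],[-0.22,0.08,-0.191,0,0,0,-1],[-0.22,0.085,-0.191,0,0,0,-1],[-0.22,0.085,-0.191,0,0,0,-1]]]'
python3 - <<'E'
from h import *
P=[]
for i in range(6): P.append(bot.read_state()["tool_pos"]); bot.get_image("top")
p,T=tool(); P=np.mean(P,0); print(P.round(1),np.degrees(np.arctan2(T[1,0],T[0,0])).round(2), (T.T@(np.array([587.4,-31.2,103])-P)).round(1)+[0,0,1.5])
E
```

```text
clock: 21.3
tool_pos: [582.8, -29.8, 124.4]
tcp_rot: [0.547, -0.543, -0.449, 0.452]
force: [0.5, 0.6, 0.3]
gripper_width: 52.7
[585.2 -30.5 127.8] 79.13 [-0.3 24.8 -0.7]
```

```bash
python3 -m jog '[[[0,0.005,0,0,0,0,-1],[0,0.01,0,0,0,0,-1],[0,0.015,0,0,0,0,-1],[0,0.019,0,0,0,0,-1],[0,0.019,0,0,0,0,-1]]]'
python3 -m jog '[[[0,0.002,0,0,0,0,-1],[0,0.004,0,0,0,0,-1],[0,0.004,0,0,0,0,-1]]]'
```

```text
clock: 22.02
tool_pos: [584.6, -31.1, 106.5]
tcp_rot: [0.546, -0.545, -0.45, 0.451]
force: [-0.6, -0.6, -0.8]
gripper_width: 52.8
clock: 22.27
tool_pos: [585.1, -31.1, 103.4]
tcp_rot: [0.545, -0.545, -0.45, 0.45]
force: [-0.1, 0.7, -0.4]
gripper_width: 53.1
```

```bash
python3 -m jog '[[[0,0.001,0,0,0,0,-1],[0,0.001,0,0,0,0,-1],[0,0.001,0,0,0,0,0.6],[0,0.001,0,0,0,0,0.6],[0,0.001,0,0,0,0,0.6],[0,0.001,0,0,0,0,1],[0,0.001,0,0,0,0,1],[0,-0.03,0,0,0,0,1],[0,-0.06,0,0,0,0,1],[0,-0.085,0,0,0,0,1],[0,-0.085,0,0,0,0,1],[0,-0.085,0,0,0,0,1]]]'
python3 - <<'E'
from h import *
p,T=tool();print(p.round(1))
c=Cam("wrist","w13")
for ctr,q,box in tops(c)[:2]: print(np.round(ctr,1),q.tolist(),c.plane(q,134)[:,:2].round(1).tolist(),c.plane(ctr,134)[0].round(1))
cv2.imwrite("pics/w13c.png",cv2.resize(c.im[130:350,170:470],None,fx=2,fy=2)[...,::-1])
E
```

```text
clock: 23.27
tool_pos: [585.9, -31.2, 190.2]
tcp_rot: [-0.544, 0.546, 0.451, -0.45]
force: [-0.5, -0.4, -0.9]
gripper_width: 85.6
[585.9 -31.2 190.2]
[321.4 209.3] [[282, 179], [293, 245], [351, 246], [353, 179]] [[555.3, -52.1], [608.2, -55.3], [617.5, -11.0], [565.1, -1.2]] [583.6 -28.1 134. ]
[622.9 133.5] [[639, 101], [604, 127], [614, 159], [639, 157]] [[548.1, 197.8], [561.4, 175.8], [585.7, 184.6], [587.6, 202.1]] [568.4 189.2 134. ]
```

View pics/w13c.png

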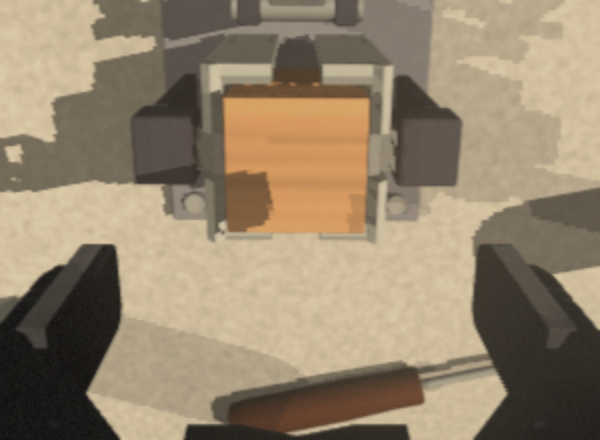

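```bash
python3 -m jog '[[[0,0,-0.001,0,0,0,-1],[0,0,-0.001,0,0,0,-1],[0,0,-0.001,0,0,0,-1],[0,0,-0.001,0,0,0,-1],[0,0,-0.001,0,0,0,-1],[0,0,-0.001,0,0,0,-1],[0,0.03,-0.001,0,0,0,-1],[0,0.055,-0.001,0,0,0,-1],[0,0.065,-0.001,0,0,0,-1],[0,0.07,-0.001,0,0,0,-1],[0,0.075,-0.001,0,0,0,-1],[0,0.079,-0.001,0,0,0,-1],[0,0.083,-0.001,0,0,0,-1]]]'
python3 -m jog '[[[0,0.004,0,0,0,0,-1],[0,0.008,0,0,0,0,-1],[0,0.012,0,0,0,0,-1]]]'
python3 -m jog '[[[0,0.004,0,0,0,0,-1],[0,0.008,0,0,0,0,-1]]]'
```

```text
clock: 24.4
tool_pos: [587.4, -31.5, 107.8]
tcp_rot: [-0.544, 0.546, 0.451, -0.45]
force: [0.8, -0.2, 1.7]
gripper_width: -0.1
clock: 24.65
tool_pos: [587.4, -31.2, 95.4]
tcp_rot: [-0.544, 0.546, 0.451, -0.449]
force: [0.4, 1.3, 9.0]
gripper_width: 0.0
clock: 24.82
tool_pos: [587.4, -31.2, 87.5]
tcp_rot: [-0.544, 0.546, 0.451, -0.449]
force: [-1.3, 1.5, 8.1]
gripper_width: -0.2
```

```bash
python3 -m jog '[[[0,0.004,0,0,0,0,-1],[0,0.007,0,0,0,0,-1],[0,0.01,0,0,0,0,-1]]]'
python3 -m jog '[[[0,0.002,0,0,0,0,-1],[0,0.004,0,0,0,0,-1],[0,0.004,0,0,0,0,-1]]]'
```

```text
clock: 25.07
tool_pos: [587.4, -31.2, 77.5]
tcp_rot: [-0.544, 0.546, 0.451, -0.449]
force: [-0.5, 1.7, 6.8]
gripper_width: -0.2
clock: 25.32
tool_pos: [587.4, -31.2, 73.3]
tcp_rot: [-0.544, 0.546, 0.451, -0.45]
force: [0.0, 2.3, 8.5]
gripper_width: 0.3
```

```bash
python3 -m jog '[[[0,-0.012,0,0,0,0,-1],[0,-0.012,0,0,0,0,-1],[0,-0.012,0,0,0,0,-1]]]'
python3 -m jog '[[[0,-0.02,0,0,0,0,-1],[0,-0.06,0,0,0,0,-1],[0,-0.1,0,0,0,0,-1],[0,-0.14,0,0,0,0,-1],[0,-0.16,0,0,0,0,-1],[0,-0.16,0,0,0,0,-1]]]'
python3 - <<'E'
from h import *
import pickle
p,T=tool();print(p.round(1),T.round(3).tolist())
c=Cam("wrist","w14"); pickle.dump(c,open("w14.pkl","wb"))
for ctr,q,box in tops(c,100):
  if abs(c.plane(ctr,96)[0,:2]-[587,-31]).max()<40: print(np.round(ctr,1),q.tolist(),c.plane(box,96)[:,:2].round(1).tolist(),c.plane(box,96)[:,:2].mean(0))
ph=np.radians(-10.8); ex=np.array([np.cos(ph),np.sin(ph),0])
for th in(0,.6,1.1,1.6,2.356):
    a=np.pi/4+ -0 # angle from upright
    l=-np.pi/4+th
    b=np.array([587.4,-31.2,130])+ex*(-60+85*np.sin(l))+[0,0,85*np.cos(l)]
    print(th,b.round(1))
E
```

```text
clock: 25.57
tool_pos: [586.8, -31.5, 84.8]
tcp_rot: [-0.545, 0.546, 0.451, -0.45]
force: [0.1, 0.5, -0.5]
gripper_width: -0.4
clock: 26.07
tool_pos: [587.7, -31.6, 248.9]
tcp_rot: [-0.543, 0.547, 0.452, -0.449]
force: [1.0, 0.1, -0.5]
gripper_width: 0.1
[587.7 -31.6 248.9] [[0.189, 0.007, -0.982], [0.982, -0.002, 0.189], [-0.0, -1.0, -0.008]]
[318.4 183. ] [[294, 158], [294, 207], [342, 208], [345, 160]] [[610.1, -63.5], [553.8, -51.3], [563.9, 1.5], [620.8, -7.9]] [587.13684157 -30.29100625]
0 [469.4  -8.7 190.1]
0.6 [513.1 -17.  213.5]
1.1 [554.3 -24.9 210.8]
1.6 [589.2 -31.5 188.3]
2.356 [612.  -35.9 130. ]
```

```bash
python3 -m jog '[[[0,0,0.15,0,0,0,-1],[0,0,0.15,0,0,0,-1],[0,0,0.15,0,0,0,-1],[0,0,0.15,0,0,0,-1],[0,0,0.15,0,0,0,-1],[0,0.04,0.15,0,0,0,-1],[0,0.07,0.15,0,0,0,-1],[0,0.088,0.15,0,0,0,-1],[0,0.088,0.15,0,0,0,-1]]]'
python3 -m jog '[[[0,0,-0.006,0,0,0,-1],[0,0,-0.012,0,0,0,-1],[0,0,-0.018,0,0,0,-1],[0,0,-0.024,0,0,0,-1],[0,0,-0.03,0,0,0,-1]]]'
```

```text
clock: 26.87
tool_pos: [436.4, -2.6, 151.5]
tcp_rot: [0.547, -0.543, -0.449, 0.452]
force: [-0.2, 0.2, -0.1]
gripper_width: 0.0
clock: 27.28
tool_pos: [467.2, -8.3, 157.1]
tcp_rot: [0.546, -0.544, -0.45, 0.451]
force: [-10.2, 1.5, 7.4]
gripper_width: -0.1
```

```bash
python3 -m jog '[[[0,-0.004,-0.008,0,0,0,-1],[0,-0.008,-0.016,0,0,0,-1],[0,-0.012,-0.024,0,0,0,-1],[0,-0.014,-0.032,0,0,0,-1],[0,-0.015,-0.04,0,0,0,-1]]]'
python3 - <<'E'
from h import *
s=Cam("scene")
for th in(0,.6,1.0,1.3,2.356):
    l=-np.pi/4+th; ph=np.radians(-10.8); ex=np.array([np.cos(ph),np.sin(ph),0])
    print(th,s.pix([np.array([587.4,-31.2,130])+ex*(-60+85*np.sin(l))+[0,0,85*np.cos(l)]])[0].round())
E
```

```text
clock: 27.7
tool_pos: [509.0, -16.5, 171.6]
tcp_rot: [-0.545, 0.546, 0.451, -0.45]
force: [-1.5, -0.3, 1.3]
gripper_width: -0.1
0 [348. 169.]
0.6 [335. 165.]
1.0 [324. 167.]
1.3 [317. 171.]
2.356 [304. 195.]
```

```bash
python3 -m jog '[[[0,-0.002,-0.008,0,0,0,-1],[0,-0.002,-0.016,0,0,0,-1],[0,-0.002,-0.024,0,0,0,-1],[0,-0.002,-0.032,0,0,0,-1],[0,-0.002,-0.038,0,0,0,-1]]]'
python3 -m jog '[[[0,0,-0.006,0,0,0,-1],[0,0,-0.01,0,0,0,-1],[0,0,-0.01,0,0,0,-1],[0,0,-0.01,0,0,0,-1]]]'
```

```text
clock: 28.17
tool_pos: [546.1, -23.6, 172.6]
tcp_rot: [-0.545, 0.545, 0.45, -0.45]
force: [0.1, 0.4, 0.2]
gripper_width: -0.0
clock: 28.5
tool_pos: [554.7, -25.3, 172.6]
tcp_rot: [0.545, -0.545, -0.45, 0.45]
force: [0.4, 0.3, 0.7]
gripper_width: 0.2
```

Force is gone, so the keeper has probably snapped. I'll lift clear and check with pictures.

```bash
python3 -m jog '[[[0,-0.03,0,0,0,0,-1],[0,-0.07,0.02,0,0,0,-1],[0,-0.09,0.06,0,0,0,-1],[0,-0.09,0.1,0,0,0,-1],[0,-0.09,0.12,0,0,0,-1],[0,-0.09,0.12,0,0,0,-1],[0,-0.09,0.12,0,0,0,-1]]]'
python3 - <<'E'
from h import *
w=Cam("wrist","w15"); s=Cam("scene","s15"); t=Cam("top","t15")
print(tool()[0].round(1), bot.read_state()["force"])
a=cv2.resize(w.im[60:270,200:440],(457,400)); b=cv2.resize(s.im[130:250,250:370],(340,340))
b=cv2.copyMakeBorder(b,0,60,0,0,cv2.BORDER_CONSTANT)
cv2.imwrite("pics/fin.png",np.hstack([a,b])[...,::-1])
print(w.pix([[612,-36,136],[612-28*.19,-36-28*.98,130],[612+28*.19,-36+28*.98,130]]).round(),s.pix([[612,-36,130]]).round())
# bystanders by top-view difference from start
a=cv2.imread("pics/top0.png"); d=cv2.absdiff(a,t.im[...,::-1]).max(2)
for n,P in dict(offcut=(454,-180,26),wheel=(596,295,34),face=(453,-358,30),jar=(437,377,65),cana=(703,202,170),canb=(716,-236,190)).items():
    u=t.pix([P])[0].astype(int); print(n,u,d[u[1]-10:u[1]+11,u[0]-10:u[0]+11].mean().round(1))
E
```

```text
clock: 29.08
tool_pos: [435.8, -2.3, 263.8]
tcp_rot: [-0.544, 0.546, 0.451, -0.45]
force: [0.1, 0.1, 0.2]
gripper_width: -0.2
[437.5  -2.8 262.6] [-0.11623688 -0.15744281  0.53778404]
[[318. 340.]
 [294. 336.]
 [342. 337.]] [[304. 195.]]
offcut [371 260] 19.5
wheel [217 215] 11.3
face [428 259] 48.0
jar [186 268] 5.5
cana [239 173] 5.4
canb [397 166] 5.7
```

View pics/fin.png

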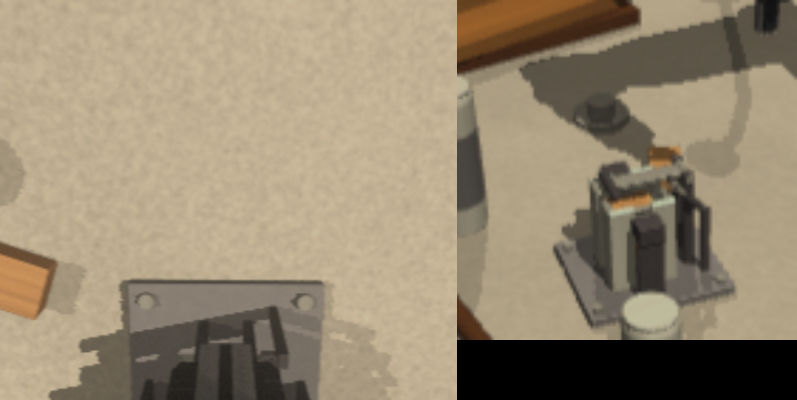

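Run:
```python
from h import *
s=Cam("scene"); g=s.im.max(2)
print(170,"x from 290"); 
for y in range(180,206): print(y,' '.join(f"{v:3d}" for v in g[y,290:325]))
ph=np.radians(-10.8); ex=np.array([np.cos(ph),np.sin(ph),0]); ey=np.array([-ex[1],ex[0],0])
for th in(2.1,2.25,2.356):
    l=-np.pi/4+th; b=np.array([587.4,-31.2,130])+ex*(-60+85*np.sin(l))+[0,0,85*np.cos(l)]
    print(th,s.pix([b,b-28*ey,b+28*ey]).round(1).tolist())
```

```text
170 x from 290
180 177 177 178 178 177 176 176 176 176 178 172 125  93  93  92  90  91  91  92  93  93  93  93  93  94  91  92  92 106 178 178 179 180 179 178
181 180 179 179 178 179 178 179 178 177 178 177 174 126  94  93  93  93  92  93  94  93  92  92  93  93  92  91  92 107 160 158 159 160 160 161
182 179 178 177 177 177 177 177 177 178 179 178 179 175 129 128 124  92  93  94  94  94  92  93  93  93  93  92  88 103 100  96  96  96  99 108
183 179 179 176 175 176 176 176 176 177 177 178 179 179 177 177 173 127 127 126 109  92  92  92  92  93  93  92  87 120  95  97  96  96  99  98
184 179 180 180 178 177 176 176 178 178 175 176 177 175 175 174 175 176 177 176 152 127 124  92  93  92  93  93  91 140  96  97  95  95  98  98
185 178 180 179 177 177 178 179 180 179 178 178 176 174 176 175 175 176 177 177 177 176 171 123  92  93  93  92  83  97  96  96  95  94  99  97
186 179 180 179 178 177 177 180 181 179 179 179 177 177 179 177 166 164 162 157 163 176 175 173 129 124  93  91  88 132 129 131 131 130 134 131
187 180 180 180 180 178 178 180 180 180 180 177 162 164 162 153 122 112 110  
[... 2120 characters left out ...]
68  96  76 100 139 144 138 189 187 183 177 178 185 182 175 175 169 168 162 166 126 185 180 176 152 151 141
203 181 178 158 157 158 157 150  69  68  96  71  76 128 138 147 184 190 186 183 184 186 187 166 159 147 137 135 127  90 150 132 133 131 132 133
204 180 156  94  93  94  93  91  71  67  88  72  69  96 138 168 181 189 197 192 187 187 177 153 129 126  92  95  83  84 121 125 132 131 131 133
205 175 126  94  94  95  94  91  76  64  65  72  67  70 124 187 187 183 178 164 152 151 132 119  71  72  70  83  89  81  85  98 124 133 132 133
2.1 [[304.6, 188.6], [301.8, 184.0], [307.6, 193.4]]
2.25 [[304.1, 192.2], [301.2, 187.6], [307.0, 197.0]]
2.356 [[304.1, 194.7], [301.2, 190.0], [307.0, 199.5]]
```

```bash
python3 -c "
from cell import bot
print(bot.job_done(), bot.read_state()['clock'])"
```

```text
the job is handed in; nothing more can be done
the job is handed in; nothing more can be done
```

I loaded the thick blank and then the thin one, pressed each under the catches, tipped the keeper over and handed the job in. No verdict was reported; the clock stood at about 29 s of the 72 allowed.

**Last checks**
- **Blanks:** each time I backed the fingers off to about 5 mm above the catch undersides, the force was zero, so both blanks stayed down. After the second press, the wrist view put the thin blank's top about 1 mm from the column axis. I could not read the catch or follower joints directly.
- **Keeper:** the push force fell to zero past the dead point. In the scene picture the crossbar lies at the closed position to within about a pixel (roughly 3–4 mm at that distance).
- **Arm:** it stands clear with no contact force.

**What failed or disagreed**
- **First grasp:** my first try at the thick blank closed above it. A touch on its top showed the shut fingertips about 15 mm behind the reported tool point, not 8 mm ahead as stated. I used the measured value from then on.
- **Press forces:** the presses took about 8–9 N, below the quoted 10–20 N for the second blank.
- **Bystanders:** comparing the top view with the start showed little change at the jar and cans, and a small change at the wheel. The changes at the faceplate (largest) and offcut look like the arm's shadow, which I confirmed by eye only for the faceplate. I did not compare the gouge. None of them was touched as far as I could tell.

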